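# Guests' drinks onto their coasters

### The job

Guests are coming: stand each of the four drinks (water bottle, milk carton, can and tumbler) upright in the middle of the coaster of its own colour on the coffee table. Keep the drinks from tipping over, and leave the stack of white cups and the card box where they are.

Things in the scene. Friction and masses are not known exactly. Their poses are not given: they have to be found in the camera images.
- bottle_center (a point): Small water bottle with a blue cap and a blue label round a pale, see-through-looking body, loose, about 260 g. 130 mm tall overall; straight body 56 mm across up to 98 mm, then a sloping shoulder and a cap 31 mm across from 112 to 130 mm. Too tall to be gripped half-way up by a short gripper: grip the body about 20 to 25 mm above this point (85 to 90 mm above its foot). Origin at its centre, half-way up; z axis up along it.
- carton_center (a point): Green milk carton with a white band, loose, about 220 g, a plain upright block 48 mm (its x) by 40 mm (its y) and 105 mm tall. Grip it across either pair of faces, 15 to 30 mm above this point. Origin at its centre, half-way up; z axis up along it.
- can_center (a point): Slim yellow drinks can with a narrow white band near its foot, loose, about 270 g, 53 mm across and 110 mm tall. Grip it 15 to 30 mm above this point. Origin at its centre, half-way up; z axis up along it.
- tumbler_center (a point): Red open drinking tumbler, empty, stiff plastic, loose, about 120 g, 85 mm tall, 52 mm across at the foot widening to 62 mm at the rim, wall 3 mm. Grip it round the outside, 10 to 20 mm above this point (58 to 60 mm across there). Origin at its centre, half-way up; z axis up along it.
- blue_coaster: Blue coaster: flat round disc fixed to the black table, 92 mm across, 5 mm thick; origin at the centre of its underside, on the table. It is where the water bottle with the blue cap belongs
- green_coaster: Green coaster: flat round disc fixed to the black table, 92 mm across, 5 mm thick; origin at the centre of its underside, on the table. It is where the green milk carton belongs
- yellow_coaster: Yellow coaster: flat round disc fixed to the black table, 92 mm across, 5 mm thick; origin at the centre of its underside, on the table. It is where the yellow can belongs
- red_coaster: Red coaster: flat round disc fixed to the black table, 92 mm across, 5 mm thick; origin at the centre of its underside, on the table. It is where the red tumbler belongs
- cup_stack_center (a point): Stack of five white throw-away cups, loose and light (60 g), 69 mm across and 96 mm tall; not part of the job. Origin at its centre, half-way up.
- card_box_center (a point): White box of playing cards with a grey stripe, loose, lying flat, 88 mm (its x) by 60 mm (its y) and 20 mm tall; not part of the job. Origin at its centre.

How it is judged:
At the end, for the whole second after the job is handed in: Each drink stands upright (within 0.1 rad) and still on the coaster of its own colour, its foot on the coaster (height within 4 mm) and its axis within 15 mm of the coaster's centre, and the gripper has let go of it (horizontal distance between bottle_center and blue_coaster below 0.015 m and z of bottle_center in the frame of blue_coaster between 0.066 and 0.074 m and angle between each of bottle_center, carton_center, can_center, tumbler_center's own z axis and vertical below 0.1 rad and linear speed of each of bottle, carton, can, tumbler below 0.02 m/s and contact force between the fingers and bottle below 0.1 N and horizontal distance between carton_center and green_coaster below 0.015 m and z of carton_center in the frame of green_coaster between 0.0535 and 0.0615 m and contact force between the fingers and carton below 0.1 N and horizontal distance between can_center and yellow_coaster below 0.015 m and z of can_center in the frame of yellow_coaster between 0.056 and 0.064 m and contact force between the fingers and can below 0.1 N and horizontal distance between tumbler_center and red_coaster below 0.015 m and z of tumbler_center in the frame of red_coaster between 0.0435 and 0.0515 m and contact force between the fingers and tumbler below 0.1 N); the robot touches nothing.
It fails at once if a drink is tipped more than 0.6 rad (34 degrees) from upright (angle between any of bottle_center, carton_center, can_center, tumbler_center's own z axis and vertical above 0.6 rad).
It fails at once if the stack of white cups is moved more than 30 mm from where it stood (distance of cup_stack_center from where it was at the start of the episode above 0.03 m).
It fails at once if the card box is moved more than 30 mm from where it stood (distance of card_box_center from where it was at the start of the episode above 0.03 m).
It also fails if it takes over 120 s, if anything falls off the work surface, if the arm or the gripper's body presses on something with over 40 N, if the wrist force passes 120 N, or if a joint passes its speed limit or range.

### The arm

A 6-joint arm with a two-finger parallel gripper is mounted at the origin on the work surface. World frame = base frame: x ahead of the robot, y to its left, z up, the work surface at z = 0. Lengths are in m, angles in rad, forces in N, time in s.
With the tool pointing down it reaches from about 0.275 to 0.75 m from the base axis. Payload 10.2 kg.
Tool frame: the origin (TCP) lies on the centre line of the jaws, within the pads' length; the fingertips stand 11 mm ahead of it and the grasp point (between the pads) lies 8 mm behind it; z points along the fingers, x is the direction in which the jaws open and shut, and the axes are right-handed (so a half turn about z gives the same grasp; the last joint's range is limited). The gripper opens to 88 mm and grips with 3 to 60 N. Pads are 18 mm wide; open, the fingers measure 123 mm over their backs; the gripper's body (75 mm by 187 mm) begins 45 mm behind the grasp point.
Start: joints at [1.014, 0.313, 1.498, -0, 1.331, -0.223], TCP at [0.172, 0.496, 0.25] pointing down, gripper open.
Joint ranges: [-2.94, 2.94], [-0.97, 2.17], [0.19, 2.56], [-1.23, 4.37], [0.02, 3.11], [-2.88, 2.88]. Speed limits (rad/s): [2.39, 2.39, 3.01, 3.14, 3.14, 3.14].

### API

Orientations are given as a 3x3 rotation matrix whose columns are the frame's x, y, z axes.
In Python, from rig import state, viewer, arm, trace, landmark_of gives the robot as it stands.
- The arm moves only by the tool arm_command, never from a script. Its argument "series" is a list of rows, each a list of 3 entries, a list of its own where there are three numbers: the turn, a rotation vector about the tool's x, y, z each as a share of pi/2 rad, from -1 to 1, then the shift along the tool's x, y, z each as a share of 0.25 m, from -1 to 1, then the closure, from 0 (fully open) to 1 (shut). In form: [[[wx, wy, wz], [dx, dy, dz], gripper], ...]. A call has 1 to 8 rows; each row is the pose to reach, as a shift and turn from the pose commanded when the call began, along the tool's axes at that moment; what a row does not reach only later rows make up. A row lasts 1/10 s, in which the tool goes at most 50 mm and 8.59 degrees, less where a joint would pass 70% of its speed; a pose out of reach is approached as far as the arm can. A call with a number of a shift or a turn outside -1 to 1 is refused whole. A call with a gripper value outside its range is refused whole. The fingers move at their own pace and stop on an object; the grip force is fixed at half the most. Time passes only in rows, so rows that repeat a pose let the fingers close. It gives the time, the measured TCP pose, the force and the opening at its end, in the units of the state.
- state(): the state, without advancing time (a new reading comes with each control period).
- viewer.read_camera(name): name is "side" or "top" or "wrist"; returns a dict with "pixels" (480x640x3 uint8, red, green, blue), "K" (3x3 intrinsics, pixels), "k1" (the pictures are not rectified: a ray, as slopes to the right and down, at radius r is drawn at 1 + k1 r^2 times it, then the intrinsics apply), "xyz" and "attitude" of the camera in the world. Camera axes: x right, y down, z forward; pixel columns grow to the right and rows downward; lengths in m; the calibration is good to about 2 mm. A picture is of the moment at which its call begins. There is no depth.
- arm.finish_job(): hands the job in, once; it reports no verdict.
Trained networks look in a picture, given as the dict that the camera call returned (one of the last four; its "shot" number tells which), for a name from the list of things; names that differ only in an ending like _2 or _b are one class to them, and where a whole thing is asked for, a point or a joint stands for the part that bears it (a point fixed in the world has none). Each returns a list of dicts, best first, with "p" (0 to 1); they miss things now and then, are a little off and sometimes report something else, mostly with a low value. They report only what shows in the picture. A call takes as long as a camera call.
- trace(name, picture): "region" (480x640 bool, what is visible of it) and "extent" ([centre column, centre row, width, height] in pixels, round what is visible of it).
- landmark_of(name, picture): "uv" ([column, row] in pixels: a listed point, or the origin of a listed thing).
The state is a dict: "time_s": time; "joints": joint angles; "qvel": joint speeds; "effort": joint torques, N m; "tool_pos": TCP position; "ee_rot": TCP orientation; "force": force on the tool from outside, world axes, zero at the start; "ft_torque": the same for the moment, N m; "width": opening from 0.0 (shut) to 1.0 (fully open).
Only numpy, scipy, OpenCV 4.12 (cv2) and the standard library are available. Lean on these libraries where they do the work, as an engineer would, in place of code of your own. Each camera call takes 0.05 s, during which the arm holds its last target. There are 200 camera calls.

## Working session

There is one attempt and no reset: what is moved stays moved. The work goes in short steps, Python scripts to look and compute and a tool call to move; the robot and the scene stay as the last step left them, time stands still between calls to the robot, and variables do not carry over. Pictures are saved under pics/ and viewed, about 12 in all and at most 16, crops included, and the job is handed in when it is done.

Besides the shell and the picture viewer there is one more tool, called after "Emit:" in YAML: its name, and indented under it one key for each argument. arm_command: Moves the arm, as the interface text tells. Shift numbers are shares of 0.25 m and turn numbers shares of pi/2 rad, none past 1 either way. Its arguments: {"type":"object","properties":{"series":{"type":"array"}},"required":["series"]}

```bash
mkdir -p pics; ls
cat > h.py <<'E'
import numpy as np, cv2
from rig import state, viewer, arm, trace, landmark_of
H={'bottle_center':.065,'carton_center':.0525,'can_center':.055,'tumbler_center':.0425,'blue_coaster':0,'green_coaster':0,'yellow_coaster':0,'red_coaster':0,'cup_stack_center':.048,'card_box_center':.01}
def ray(c,uv):
    d=np.array([[ (uv[0]-c['K'][0][2])/c['K'][0][0],(uv[1]-c['K'][1][2])/c['K'][1][1]]])
    u=cv2.undistortPoints(np.array([[uv]],float),np.array(c['K']),np.array([c['k1'],0,0,0.]))[0,0]
    R=np.array(c['attitude']); return np.array(c['xyz']),R@np.array([u[0],u[1],1])
def at(c,uv,z):
    o,d=ray(c,uv); return o+d*(z-o[2])/d[2]
def proj(c,P):
    R=np.array(c['attitude']); 
    rv=cv2.Rodrigues(R.T)[0]; t=-R.T@np.array(c['xyz'])
    return cv2.projectPoints(np.array([P],float),rv,t,np.array(c['K']),np.array([c['k1'],0,0,0.]))[0][0,0]
def save(c,f): cv2.imwrite('pics/'+f,c['pixels'][:,:,::-1])
E
python3 - <<'E'
from h import *
print(state())
for n in ['top','side']:
    c=viewer.read_camera(n); save(c,n+'0.png'); print(n,c['xyz'],np.array(c['attitude']).round(3).tolist(),c['k1'],np.array(c['K'])[0])
    for k in H:
        for r in landmark_of(k,c)[:2]: print(k,np.round(r['uv'],1),round(r['p'],2),at(c,r['uv'],H[k]).round(4))
E
```

```text
pics
{'time_s': 0.0, 'joints': array([ 1.01361177e+00,  3.13443496e-01,  1.49844632e+00,  9.18145346e-06,
        1.33098364e+00, -2.23377598e-01]), 'qvel': array([-3.73268074e-04,  7.14150596e-05, -1.13587042e-04,  2.34752105e-04,
        9.66946353e-04,  1.14155077e-03]), 'effort': array([-9.54644092e-04, -4.02214265e+01, -2.52269357e+01,  6.94106449e-02,
        3.52622790e-02, -8.84493102e-05]), 'tool_pos': array([0.17188409, 0.49581868, 0.24916091]), 'ee_rot': array([[ 3.27643850e-01,  9.44801058e-01, -6.84854334e-04],
       [ 9.44800483e-01, -3.27644435e-01, -1.08235810e-03],
       [-1.24700179e-03, -2.92422730e-04, -9.99999180e-01]]), 'force': array([-1.23370394,  0.64979102, -0.17543859]), 'ft_torque': array([ 0.00190457, -0.01861059,  0.01667518]), 'width': 1.0021145972563215}
top [0.39758238 0.00758004 1.3009423 ] [[-0.021, -0.995, 0.102], [-1.0, 0.02, -0.01], [0.008, -0.102, -0.995]] -0.12679181680904833 [522.66068453   0.         319.0943244 ]
bottle_center [339.4 211.2] 0.95 [ 0.6058 -0.0554  0.065 ]
carton_center [237.1 209.2] 0.77 [0.6178 0.1918 0.0525]
carton_center
[... 620 characters left out ...]
0.199, 0.178], [-0.267, 0.703, -0.659], [0.006, -0.683, -0.731]] -0.01520160955816968 [508.90269333   0.         320.75471233]
bottle_center [301.6 208.1] 0.75 [ 0.5944 -0.0525  0.065 ]
carton_center [248.1 305.8] 0.91 [0.616  0.1876 0.0525]
can_center [368.  205.4] 0.9 [ 0.4712 -0.1065  0.055 ]
tumbler_center [392.3 136.9] 0.66 [ 0.4658 -0.3665  0.0425]
blue_coaster [329.  381.1] 0.8 [0.4551 0.2575 0.    ]
green_coaster [316.3 186.8] 0.97 [ 0.6037 -0.1922 -0.    ]
yellow_coaster [309.2 454.9] 0.62 [0.453  0.3786 0.    ]
red_coaster [387.6 180.3] 0.67 [ 0.4531 -0.2583  0.    ]
cup_stack_center [345.  302.4] 0.98 [0.4606 0.1332 0.048 ]
card_box_center [285.9 267.7] 0.88 [0.5932 0.0582 0.01  ]
```

View pics/top0.png

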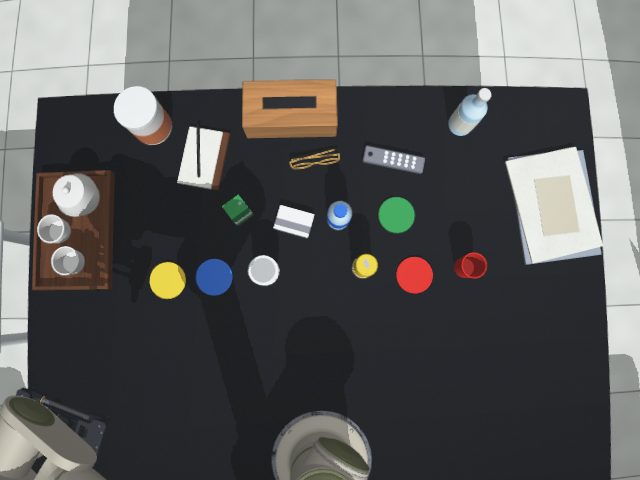

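View pics/side0.png

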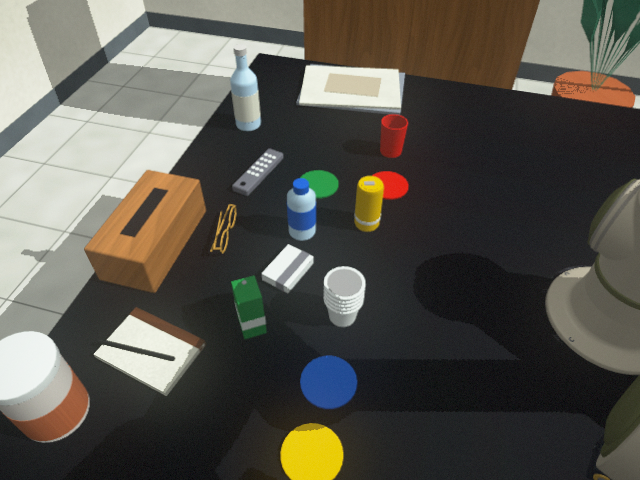

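The two views agree with the networks: four drinks upright, four coasters free. The low-confidence duplicates (carton at 398,217 and cups at 363,266) are wrong. Next I fit the coasters and drinks more exactly.

Run:
```python
from h import *
for n in ['top','side']:
    c=viewer.read_camera(n)
    for k in H:
        if k[:3] in('cup','car') and k!='carton_center': continue
        r=trace(k,c)
        if not r: print(n,k,'none');continue
        m=r[0]['region'].astype(np.uint8)
        ct=max(cv2.findContours(m,0,2)[0],key=cv2.contourArea)[:,0]
        if 'coaster' in k:
            P=np.array([at(c,p,.005)[:2] for p in ct],np.float32)
            e=cv2.fitEllipse(P); print(n,k,round(r[0]['p'],2),np.round(e[0],4),np.round(e[1],4))
        else: # fit position by silhouette of a solid
            b={'bottle_center':[(0,.028),(.098,.028),(.112,.0155),(.13,.0155)],'can_center':[(0,.0265),(.11,.0265)],'tumbler_center':[(0,.026),(.085,.031)]}.get(k)
            a=np.linspace(0,2*np.pi,40)
            def sil(x,y,w):
                if b: Q=[(x+q*np.cos(t),y+q*np.sin(t),z) for z,q in b for t in a]
                else: Q=[(x+i*.024*np.cos(w)-j*.02*np.sin(w),y+i*.024*np.sin(w)+j*.02*np.cos(w),z) for i in(-1,1) for j in(-1,1) for z in(0,.105)]
                uv=np.array([proj(c,q) for q in Q],np.float32)
                M=np.zeros((480,640),np.uint8); cv2.fillConvexPoly(M,np.round(cv2.convexHull(uv)[:,0]*16).astype(np.int32),1,cv2.LINE_8,4); return M
            from scipy.optimize import minimize
            f=lambda p:1-(sil(*p)&m).sum()/(sil(*p)|m).sum()
            u=r[0]['extent'][:2]; x0=at(c,u,H[k])[:2]
            best=min((minimize(f,[*x0,w],method='Nelder-Mead',options=dict(initial_simplex=[[*x0,w],[x0[0]+.01,x0[1],w],[x0[0],x0[1]+.01,w],[*x0,w+.2]],maxiter=120)) for w in ([0] if b else [-.6,0,.6,1.2])),key=lambda s:s.fun)
            print(n,k,round(r[0]['p'],2),best.x.round(4),'1-iou',round(best.fun,3))
```

```text
top bottle_center 0.91 [ 0.6001 -0.0562  0.0309] 1-iou 0.138
top carton_center 0.77 [ 0.6155  0.1894 -0.9614] 1-iou 0.039
top can_center 0.58 [ 0.4764 -0.1106 -0.1653] 1-iou 0.232
top tumbler_center 0.57 [ 0.4702 -0.3667  0.0634] 1-iou 0.078
top blue_coaster 0.94 [0.4577 0.2573] [0.0903 0.0921]
top green_coaster 0.97 [ 0.6058 -0.2007] [0.0895 0.0904]
top yellow_coaster 0.82 [0.4511 0.3754] [0.0867 0.0875]
top red_coaster 0.8 [ 0.453  -0.2412] [0.0901 0.0915]
side bottle_center 0.9 [ 0.5961 -0.0553  0.0331] 1-iou 0.094
side carton_center 0.85 [ 0.6146  0.1895 -0.9685] 1-iou 0.03
side can_center 0.94 [ 0.4708 -0.1072 -0.0565] 1-iou 0.081
side tumbler_center 0.92 [ 0.4664 -0.3689  0.0611] 1-iou 0.099
side blue_coaster 0.86 [0.4561 0.2596] [0.0886 0.0908]
side green_coaster 0.88 [ 0.5982 -0.2067] [0.0698 0.1016]
side yellow_coaster 0.95 [0.4501 0.3779] [0.0907 0.091 ]
side red_coaster 0.74 [ 0.4426 -0.2418] [0.0698 0.0879]
```

Emit:
arm_command:
  series:
    - [[0, 0, 0.788], [0, 0, 0], 0]
    - [[0, 0, 0.788], [0, 0, 0], 0]
    - [[0, 0, 0.788], [0, 0, 0], 0]
    - [[0, 0, 0.788], [0, 0, 0], 0]
    - [[0, 0, 0.788], [0, 0, 0], 0]
    - [[0, 0, 0.788], [0, 0, 0], 0]
    - [[0, 0, 0.788], [0, 0, 0], 0]
    - [[0, 0, 0.788], [0, 0, 0], 0]

```text
time_s: 2.8
tool_pos: [0.172, 0.496, 0.2498]
ee_rot: [[1.0, 0.031, 0.0], [0.031, -1.0, 0.0], [0.0, -0.0, -1.0]]
force: [-0.3, -0.7, -0.4]
width: 0.998
```

Emit:
arm_command:
  series:
    - [[0, 0, -0.366], [1, 0.69, 0], 0]
    - [[0, 0, -0.366], [1, 0.69, 0], 0]
    - [[0, 0, -0.366], [1, 0.69, 0], 0]
    - [[0, 0, -0.366], [1, 0.69, 0], 0]
    - [[0, 0, -0.366], [1, 0.69, 0], 0]
    - [[0, 0, -0.366], [1, 0.69, 0], 0]
    - [[0, 0, -0.366], [1, 0.69, 0], 0]
    - [[0, 0, -0.366], [1, 0.69, 0], 0]

```text
time_s: 3.6
tool_pos: [0.4306, 0.331, 0.2493]
ee_rot: [[0.821, 0.571, -0.0], [0.571, -0.821, -0.0], [-0.0, 0.0, -1.0]]
force: [-0.5, 0.4, 0.3]
width: 1.001
```

```bash
cat >> h.py <<'E'
def go(x,y,z,yaw=None):
    s=state(); R=s['ee_rot']; d=R.T@(np.array([x,y,z])-s['tool_pos']); 
    w=np.arctan2(R[1,0],R[0,0]); print('pos',s['tool_pos'].round(4),'yaw',round(w,3),'shift',(d/.25).round(3),'dist',round(np.linalg.norm(d),3),'turn z', None if yaw is None else round(-(yaw-w)/(np.pi/2),3),'t',s['time_s'],'F',s['force'].round(1),'w',round(s['width'],3))
E
python3 -c "
from h import *
go(.615,.1895,.25,.606)
c=viewer.read_camera('wrist');save(c,'w0.png');print(c['xyz'])
for k in ['carton_center']:
  for r in landmark_of(k,c): print(r['uv'],r['p'],at(c,r['uv'],H[k]))"
```

```text
pos [0.4306 0.331  0.2493] yaw 0.608 shift [ 0.282  0.886 -0.002] dist 0.232 turn z 0.001 t 3.6 F [-0.5  0.4  0.3] w 1.001
[0.38398877 0.39710602 0.3854808 ]
[377.7, 391.5] 0.66 [0.61303171 0.18709963 0.0525    ]
```

Emit:
arm_command:
  series:
    - [[0, 0, 0], [0.282, 0.88, 0], 0]
    - [[0, 0, 0], [0.282, 0.88, 0], 0]
    - [[0, 0, 0], [0.282, 0.88, 0], 0]
    - [[0, 0, 0], [0.282, 0.88, 0], 0]
    - [[0, 0, 0], [0.282, 0.88, 0], 0]
    - [[0, 0, 0], [0.282, 0.88, 0], 0]
    - [[0, 0, 0], [0.282, 0.88, 0.2], 0]
    - [[0, 0, 0], [0.282, 0.88, 0.2], 0]

```text
time_s: 4.5
tool_pos: [0.609, 0.1946, 0.1943]
ee_rot: [[0.817, 0.576, -0.011], [0.576, -0.818, -0.001], [-0.01, -0.005, -1.0]]
force: [-0.6, -0.3, -0.3]
width: 0.997
```

```bash
python3 -c "
from h import *
go(.615,.189,.0665,.606)
c=viewer.read_camera('wrist');save(c,'w1.png');print(c['xyz'])
for k in ['carton_center']:
  for r in landmark_of(k,c): print(r['uv'],r['p'],at(c,r['uv'],H[k]))"
```

```text
pos [0.609  0.1946 0.1943] yaw 0.614 shift [0.012 0.035 0.511] dist 0.128 turn z 0.005 t 4.5 F [-0.6 -0.3 -0.3] w 0.997
[0.56345517 0.26059363 0.33095736]
```

View pics/w1.png

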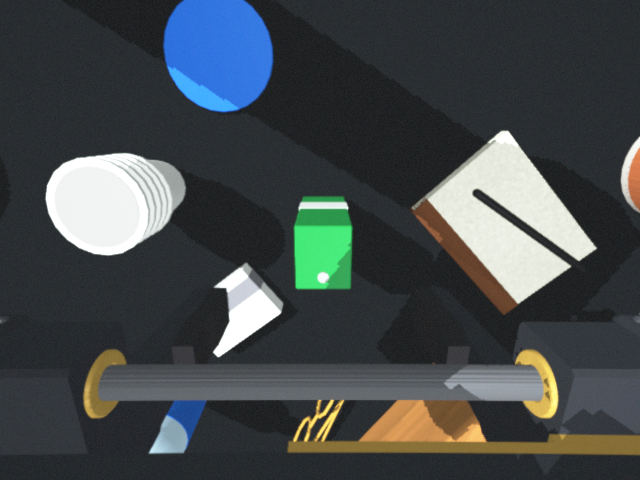

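The carton is square to the jaws and centred (column 323), with nothing beside the finger paths. Settling, then descending.

Emit:
arm_command:
  series:
    - [[0, 0, 0], [0, 0, 0.24], 0]
    - [[0, 0, 0], [0, 0, 0.24], 0]
    - [[0, 0, 0], [0, 0, 0.24], 0]
    - [[0, 0, 0], [0, 0, 0.24], 0]

```text
time_s: 5.0
tool_pos: [0.6132, 0.1937, 0.1424]
ee_rot: [[0.818, 0.575, 0.003], [0.575, -0.818, 0.0], [0.003, 0.002, -1.0]]
force: [0.0, -0.3, 1.4]
width: 1.0
```

```bash
python3 -c "
from h import *
go(.615,.189,.0665,.606)"
```

```text
pos [0.6132 0.1937 0.1424] yaw 0.612 shift [-0.006  0.019  0.304] dist 0.076 turn z 0.004 t 5.0 F [ 0.  -0.3  1.4] w 1.0
```

Emit:
arm_command:
  series:
    - [[0, 0, 0], [0, 0.019, 0.15], 0]
    - [[0, 0, 0], [0, 0.019, 0.3], 0]
    - [[0, 0, 0], [0, 0.019, 0.3], 0]
    - [[0, 0, 0], [0, 0.019, 0.3], 1]
    - [[0, 0, 0], [0, 0.019, 0.3], 1]
    - [[0, 0, 0], [0, 0.019, 0.3], 1]
    - [[0, 0, 0], [0, 0.019, 0.3], 1]
    - [[0, 0, 0], [0, 0.019, 0.3], 1]

```text
time_s: 5.8
tool_pos: [0.6153, 0.1895, 0.0654]
ee_rot: [[0.819, 0.574, 0.001], [0.574, -0.819, 0.0], [0.001, 0.0, -1.0]]
force: [1.1, 0.3, 0.3]
width: 0.57
```

```bash
python3 -c "
from h import *
go(.605,-.201,.25,.606)"
```

```text
pos [0.6153 0.1895 0.0654] yaw 0.612 shift [-0.93   1.255 -0.738] dist 0.432 turn z 0.004 t 5.8 F [1.1 0.3 0.3] w 0.57
```

Emit:
arm_command:
  series:
    - [[0, 0, 0], [0, 0, 0], 1]
    - [[0, 0, 0], [0, 0, 0], 1]
    - [[0, 0, 0], [0, 0, 0], 1]
    - [[0, 0, 0], [0, 0, 0], 1]

```text
time_s: 6.2
tool_pos: [0.6151, 0.1894, 0.0649]
ee_rot: [[0.819, 0.574, 0.0], [0.574, -0.819, -0.0], [0.0, 0.0, -1.0]]
force: [-1.3, -0.9, 2.5]
width: 0.451
```

Emit:
arm_command:
  series:
    - [[0, 0, 0], [0, 0, -0.12], 1]
    - [[0, 0, 0], [0, 0, -0.26], 1]
    - [[0, 0, 0], [0, 0, -0.4], 1]
    - [[0, 0, 0], [0, 0, -0.52], 1]
    - [[0, 0, 0], [0, 0, -0.6], 1]
    - [[0, 0, 0], [-0.06, 0.08, -0.64], 1]
    - [[0, 0, 0], [-0.14, 0.19, -0.64], 1]
    - [[0, 0, 0], [-0.23, 0.31, -0.64], 1]

```text
time_s: 7.0
tool_pos: [0.6122, 0.0924, 0.2245]
ee_rot: [[0.818, 0.576, -0.0], [0.576, -0.818, 0.0], [-0.0, -0.0, -1.0]]
force: [0.4, -0.3, -1.8]
width: 0.451
```

Emit:
arm_command:
  series:
    - [[0, 0, 0], [-0.09, 0.12, 0], 1]
    - [[0, 0, 0], [-0.19, 0.25, 0], 1]
    - [[0, 0, 0], [-0.29, 0.39, 0], 1]
    - [[0, 0, 0], [-0.39, 0.53, 0], 1]
    - [[0, 0, 0], [-0.49, 0.66, 0], 1]
    - [[0, 0, 0], [-0.58, 0.78, 0], 1]
    - [[0, 0, 0], [-0.65, 0.88, 0], 1]
    - [[0, 0, 0], [-0.7, 0.946, 0], 1]

```text
time_s: 7.8
tool_pos: [0.6047, -0.2032, 0.2241]
ee_rot: [[0.819, 0.573, -0.001], [0.573, -0.819, 0.0], [-0.0, -0.001, -1.0]]
force: [0.1, 1.5, -1.5]
width: 0.452
```

Emit:
arm_command:
  series:
    - [[0, 0, 0], [0, 0, 0], 1]
    - [[0, 0, 0], [0, 0, 0], 1]
    - [[0, 0, 0], [0, 0, 0], 1]

```text
time_s: 8.1
tool_pos: [0.6053, -0.1998, 0.2247]
ee_rot: [[0.818, 0.576, -0.0], [0.576, -0.818, 0.0], [0.0, -0.0, -1.0]]
force: [-0.8, 0.0, -2.2]
width: 0.45
```

```bash
python3 -c "
from h import *
go(.605,-.201,.0705,.606)
c=viewer.read_camera('wrist');save(c,'w2.png')
for k in ['green_coaster','carton_center']:
  for r in landmark_of(k,c): print(k,r['uv'],r['p'],at(c,r['uv'],0))
  for r in trace(k,c): print(k,r['extent'],r['p'])"
```

```text
pos [ 0.6053 -0.1998  0.2247] yaw 0.613 shift [-0.004  0.003  0.617] dist 0.154 turn z 0.005 t 8.1 F [-0.8  0.  -2.2] w 0.45
green_coaster [315.7, 205.0] 0.94 [ 0.60118957 -0.20390458  0.        ]
green_coaster [316.7, 197.4, 90.0, 68.0] 0.89
carton_center [321.8, 328.2, 124.6, 212.4] 0.82
```

View pics/w2.png

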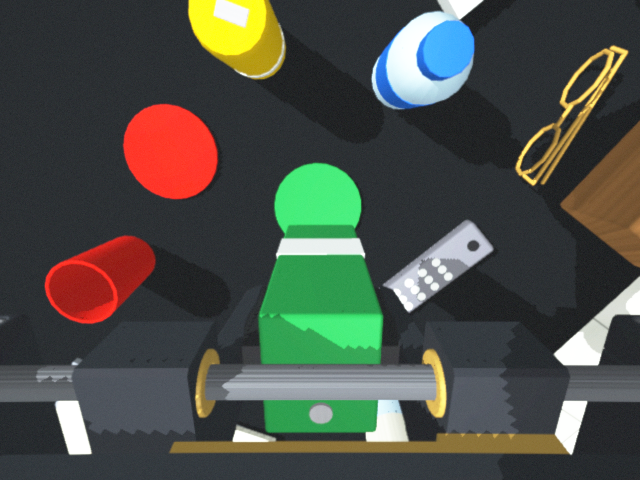

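Carton is held straight above the green coaster (coaster mid-column ~317, carton ~321, about 2 mm). Lowering.

Emit:
arm_command:
  series:
    - [[0, 0, 0], [-0.009, 0.003, 0.12], 1]
    - [[0, 0, 0], [-0.009, 0.003, 0.26], 1]
    - [[0, 0, 0], [-0.009, 0.003, 0.4], 1]
    - [[0, 0, 0], [-0.009, 0.003, 0.5], 1]
    - [[0, 0, 0], [-0.009, 0.003, 0.56], 1]
    - [[0, 0, 0], [-0.009, 0.003, 0.6], 1]
    - [[0, 0, 0], [-0.009, 0.003, 0.615], 1]
    - [[0, 0, 0], [-0.009, 0.003, 0.615], 1]

```text
time_s: 9.15
tool_pos: [0.604, -0.2032, 0.0715]
ee_rot: [[0.819, 0.574, 0.001], [0.574, -0.819, -0.0], [0.0, 0.001, -1.0]]
force: [-0.3, -0.8, -1.7]
width: 0.451
```

Emit:
arm_command:
  series:
    - [[0, 0, 0], [0, 0, 0.003], 1]
    - [[0, 0, 0], [0, 0, 0.003], 1]

```text
time_s: 9.35
tool_pos: [0.604, -0.2032, 0.0711]
ee_rot: [[0.819, 0.574, 0.001], [0.574, -0.819, -0.001], [0.001, 0.001, -1.0]]
force: [0.6, -0.1, -1.6]
width: 0.45
```

Emit:
arm_command:
  series:
    - [[0, 0, 0], [0, 0, 0.004], 1]
    - [[0, 0, 0], [0, 0, 0.004], 1]
    - [[0, 0, 0], [0, 0, 0.004], 0]
    - [[0, 0, 0], [0, 0, 0.004], 0]
    - [[0, 0, 0], [0, 0, 0.004], 0]
    - [[0, 0, 0], [0, 0, 0.004], 0]
    - [[0, 0, 0], [0, 0, 0.004], 0]
    - [[0, 0, 0], [0, 0, 0.004], 0]

```text
time_s: 10.15
tool_pos: [0.6037, -0.2031, 0.0692]
ee_rot: [[0.819, 0.574, 0.0], [0.574, -0.819, -0.0], [-0.0, 0.0, -1.0]]
force: [-0.4, 0.2, -0.0]
width: 0.971
```

Emit:
arm_command:
  series:
    - [[0, 0, 0], [0, 0, -0.1], 0]
    - [[0, 0, 0], [0, 0, -0.3], 0]
    - [[0, 0, 0], [0, 0, -0.5], 0]
    - [[0, 0, 0], [0, 0, -0.7], 0]
    - [[0, 0, 0], [0, 0, -0.72], 0]
    - [[0, 0, 0], [0, 0, -0.72], 0]

```text
time_s: 10.75
tool_pos: [0.6039, -0.2032, 0.2503]
ee_rot: [[0.819, 0.574, 0.002], [0.574, -0.819, -0.001], [0.001, 0.002, -1.0]]
force: [0.1, -0.6, -0.5]
width: 1.001
```

```bash
cat >> h.py <<'E'
def look(n,ks,f=None):
    c=viewer.read_camera(n)
    if f: save(c,f)
    for k in ks:
        for r in landmark_of(k,c)[:1]: print(n,k,np.round(r['uv'],1),round(r['p'],2),at(c,r['uv'],H[k]+(.005 if f=='placed' else 0)).round(4))
    return c
E
python3 -c "
from h import *
go(.470,-.109,.25,0)
for n in ['top','side']: look(n,['carton_center','bottle_center','can_center','tumbler_center'],n+'1.png')"
```

```text
pos [ 0.6039 -0.2032  0.2503] yaw 0.612 shift [-0.222 -0.616 -0.   ] dist 0.164 turn z 0.39 t 10.75 F [ 0.1 -0.6 -0.5] w 1.001
top bottle_center [339.4 214. ] 0.73 [ 0.599  -0.0552  0.065 ]
top can_center [360.  268.7] 0.5 [ 0.4675 -0.1017  0.055 ]
top tumbler_center [469.5 264.2] 0.83 [ 0.4732 -0.3718  0.0425]
side carton_center [315.9 161.8] 0.9 [ 0.611  -0.2147  0.0525]
side bottle_center [301.1 205.6] 0.9 [ 0.5974 -0.0591  0.065 ]
side can_center [365.2 203. ] 0.59 [ 0.4781 -0.1118  0.055 ]
side tumbler_center [391.6 136.3] 0.8 [ 0.4679 -0.3684  0.0425]
```

Emit:
arm_command:
  series:
    - [[0, 0, 0.39], [-0.216, -0.616, 0], 0]
    - [[0, 0, 0.39], [-0.216, -0.616, 0], 0]
    - [[0, 0, 0.39], [-0.216, -0.616, 0], 0]
    - [[0, 0, 0.39], [-0.216, -0.616, 0], 0]
    - [[0, 0, 0.39], [-0.216, -0.616, 0], 0]
    - [[0, 0, 0.39], [-0.216, -0.616, 0], 0]
    - [[0, 0, 0.39], [-0.216, -0.616, 0], 0]

```text
time_s: 11.95
tool_pos: [0.4718, -0.1087, 0.2491]
ee_rot: [[1.0, 0.002, 0.0], [0.002, -1.0, -0.0], [0.0, 0.0, -1.0]]
force: [-0.2, 0.3, 0.5]
width: 1.002
```

```bash
python3 -c "
from h import *
c=look('wrist',['can_center','carton_center'],'w3.png')
for k in ['can_center']: print(trace(k,c)[0]['extent'])
# top-disc of can: yellow circle
go(.471,-.109,.072,0)
for p in [(.471,-.109,.11),(.471,-.109,0),(.605,-.201,.11)]: print(proj(c,p))
"
```

```text
wrist carton_center [443.3 299.8] 0.78 [ 0.605  -0.2084  0.0525]
[321.8, 219.4, 59.8, 73.2]
pos [ 0.4714 -0.1084  0.2489] yaw 0.0 shift [-0.001  0.002  0.708] dist 0.177 turn z 0.0 t 12.15 F [ 0.4 -0.1 -0.3] w 1.003
[319.46134095 226.51401318]
[319.71082834 199.25766869]
[465.62484971 323.03766877]
```

View pics/w3.png

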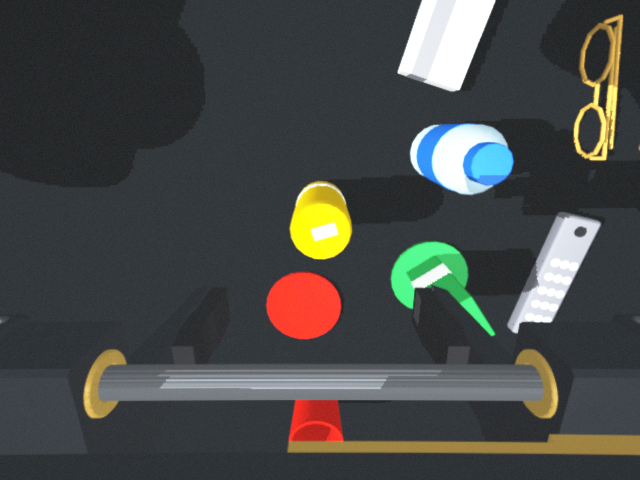

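Can top is at (321,229), within 1 mm of prediction; carton foot sits centrally on the green disc. Descending on the can.

Emit:
arm_command:
  series:
    - [[0, 0, 0], [0.002, 0.004, 0.2], 0]
    - [[0, 0, 0], [0.002, 0.004, 0.4], 0]
    - [[0, 0, 0], [0.002, 0.004, 0.55], 0]
    - [[0, 0, 0], [0.002, 0.004, 0.65], 0]
    - [[0, 0, 0], [0.002, 0.004, 0.708], 0]
    - [[0, 0, 0], [0.002, 0.004, 0.708], 0]
    - [[0, 0, 0], [0.002, 0.004, 0.708], 1]
    - [[0, 0, 0], [0.002, 0.004, 0.708], 1]

```text
time_s: 12.95
tool_pos: [0.4721, -0.1093, 0.0732]
ee_rot: [[1.0, -0.0, 0.002], [-0.0, -1.0, -0.001], [0.002, 0.001, -1.0]]
force: [0.2, 0.0, 0.3]
width: 0.844
```

Emit:
arm_command:
  series:
    - [[0, 0, 0], [0, 0, 0], 1]
    - [[0, 0, 0], [0, 0, 0], 1]
    - [[0, 0, 0], [0, 0, 0], 1]
    - [[0, 0, 0], [0, 0, 0], 1]
    - [[0, 0, 0], [0, 0, 0], 1]
    - [[0, 0, 0], [0, 0, 0], 1]

```text
time_s: 13.55
tool_pos: [0.4718, -0.1092, 0.0726]
ee_rot: [[1.0, -0.001, 0.001], [-0.001, -1.0, -0.0], [0.001, 0.0, -1.0]]
force: [0.8, 0.4, 6.4]
width: 0.593
```

```bash
python3 -c "
from h import *
go(.4505,.376,.25,0)"
```

```text
pos [ 0.4718 -0.1092  0.0726] yaw -0.001 shift [-0.086 -1.94  -0.711] dist 0.517 turn z -0.0 t 13.55 F [0.8 0.4 6.4] w 0.593
```

Emit:
arm_command:
  series:
    - [[0, 0, 0], [0, 0, -0.1], 1]
    - [[0, 0, 0], [0, 0, -0.22], 1]
    - [[0, 0, 0], [0, 0, -0.36], 1]
    - [[0, 0, 0], [0, 0, -0.5], 1]
    - [[0, 0, 0], [0, 0, -0.58], 1]
    - [[0, 0, 0], [0, -0.1, -0.6], 1]
    - [[0, 0, 0], [-0.01, -0.23, -0.6], 1]
    - [[0, 0, 0], [-0.02, -0.38, -0.6], 1]

```text
time_s: 14.35
tool_pos: [0.466, -0.0133, 0.2216]
ee_rot: [[1.0, -0.002, -0.001], [-0.002, -1.0, 0.0], [-0.001, -0.0, -1.0]]
force: [0.5, -0.3, -3.4]
width: 0.589
```

Emit:
arm_command:
  series:
    - [[0, 0, 0], [-0.01, -0.16, 0], 1]
    - [[0, 0, 0], [-0.02, -0.32, 0], 1]
    - [[0, 0, 0], [-0.025, -0.48, 0], 1]
    - [[0, 0, 0], [-0.03, -0.64, 0], 1]
    - [[0, 0, 0], [-0.035, -0.8, 0], 1]
    - [[0, 0, 0], [-0.04, -0.9, 0], 1]
    - [[0, 0, 0], [-0.045, -0.96, 0], 1]
    - [[0, 0, 0], [-0.05, -1, 0], 1]

```text
time_s: 15.15
tool_pos: [0.4536, 0.237, 0.2214]
ee_rot: [[1.0, 0.0, -0.002], [0.0, -1.0, -0.001], [-0.002, 0.001, -1.0]]
force: [-0.9, -0.3, -2.2]
width: 0.589
```

Emit:
arm_command:
  series:
    - [[0, 0, 0], [0, -0.15, 0], 1]
    - [[0, 0, 0], [0, -0.3, 0], 1]
    - [[0, 0, 0], [-0.01, -0.42, 0], 1]
    - [[0, 0, 0], [-0.014, -0.5, 0], 1]
    - [[0, 0, 0], [-0.016, -0.55, 0], 1]
    - [[0, 0, 0], [-0.016, -0.558, 0], 1]
    - [[0, 0, 0], [-0.016, -0.558, 0], 1]
    - [[0, 0, 0], [-0.016, -0.558, 0], 1]

```text
time_s: 15.95
tool_pos: [0.4506, 0.3745, 0.2222]
ee_rot: [[1.0, -0.002, -0.0], [-0.002, -1.0, -0.0], [-0.0, 0.0, -1.0]]
force: [0.3, 0.5, -2.0]
width: 0.598
```

```bash
python3 -c "
from h import *
go(.4505,.376,.0776,0)
c=look('wrist',['yellow_coaster'],'w4.png')
print([proj(c,(.4505+a,.376+b,.005)).round(1) for a,b in [(.046,0),(-.046,0),(0,.046)]])
"
```

```text
pos [0.4506 0.3745 0.2222] yaw -0.002 shift [-0.    -0.006  0.578] dist 0.145 turn z -0.001 t 15.95 F [ 0.3  0.5 -2. ] w 0.598
wrist yellow_coaster [322.2 207.3] 0.83 [0.4524 0.3712 0.    ]
[array([364.2, 203.8]), array([276.5, 204. ]), array([320.3, 159.1])]
```

View pics/w4.png

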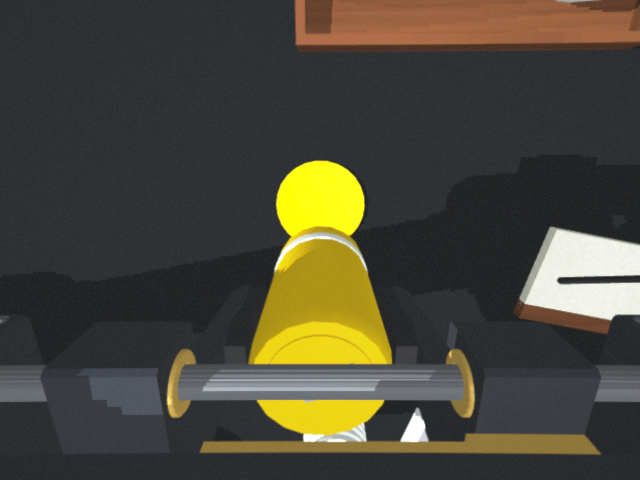

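Coaster in view (277–364, top 161) matches prediction within 2 mm and the can hangs over it. Lowering.

Emit:
arm_command:
  series:
    - [[0, 0, 0], [0, -0.002, 0.12], 1]
    - [[0, 0, 0], [0, -0.002, 0.26], 1]
    - [[0, 0, 0], [0, -0.002, 0.4], 1]
    - [[0, 0, 0], [0, -0.002, 0.5], 1]
    - [[0, 0, 0], [0, -0.002, 0.55], 1]
    - [[0, 0, 0], [0, -0.002, 0.57], 1]
    - [[0, 0, 0], [0, -0.002, 0.576], 1]
    - [[0, 0, 0], [0, -0.002, 0.576], 1]

```text
time_s: 16.85
tool_pos: [0.4509, 0.3762, 0.0793]
ee_rot: [[1.0, -0.001, 0.002], [-0.001, -1.0, 0.001], [0.002, -0.001, -1.0]]
force: [0.6, 1.0, -2.3]
width: 0.592
```

Emit:
arm_command:
  series:
    - [[0, 0, 0], [0, 0, 0], 1]
    - [[0, 0, 0], [0, 0, 0], 1]

```text
time_s: 17.05
tool_pos: [0.4507, 0.3762, 0.079]
ee_rot: [[1.0, -0.001, 0.001], [-0.001, -1.0, 0.001], [0.001, -0.001, -1.0]]
force: [0.1, 0.9, -1.9]
width: 0.591
```

Lower until the load leaves the wrist, then release and rise.

Emit:
arm_command:
  series:
    - [[0, 0, 0], [0, 0, 0.003], 1]
    - [[0, 0, 0], [0, 0, 0.006], 1]
    - [[0, 0, 0], [0, 0, 0.006], 1]

```text
time_s: 17.35
tool_pos: [0.4506, 0.3762, 0.0776]
ee_rot: [[1.0, -0.001, 0.001], [-0.001, -1.0, 0.001], [0.001, -0.001, -1.0]]
force: [-1.1, -0.6, 4.4]
width: 0.591
```

Emit:
arm_command:
  series:
    - [[0, 0, 0], [0, 0, 0], 0]
    - [[0, 0, 0], [0, 0, 0], 0]
    - [[0, 0, 0], [0, 0, 0], 0]
    - [[0, 0, 0], [0, 0, 0], 0]
    - [[0, 0, 0], [0, 0, 0], 0]
    - [[0, 0, 0], [0, 0, 0], 0]

```text
time_s: 17.95
tool_pos: [0.4503, 0.376, 0.0767]
ee_rot: [[1.0, -0.001, -0.0], [-0.001, -1.0, -0.0], [-0.0, 0.0, -1.0]]
force: [0.6, -1.0, -1.5]
width: 1.001
```

Emit:
arm_command:
  series:
    - [[0, 0, 0], [0, 0, -0.1], 0]
    - [[0, 0, 0], [0, 0, -0.3], 0]
    - [[0, 0, 0], [0, 0, -0.5], 0]
    - [[0, 0, 0], [0, 0, -0.7], 0]
    - [[0, 0, 0], [0, 0, -0.72], 0]
    - [[0, 0, 0], [0, 0, -0.72], 0]

```text
time_s: 18.55
tool_pos: [0.4506, 0.3761, 0.2577]
ee_rot: [[1.0, -0.001, 0.002], [-0.001, -1.0, 0.001], [0.002, -0.001, -1.0]]
force: [-0.4, 0.0, -0.6]
width: 0.999
```

```bash
python3 -c "
from h import *
go(.598,-.056,.27,0)"
```

```text
pos [0.4506 0.3761 0.2577] yaw -0.001 shift [ 0.591  1.728 -0.05 ] dist 0.457 turn z -0.0 t 18.55 F [-0.4  0.  -0.6] w 0.999
```

Emit:
arm_command:
  series:
    - [[0, 0, 0], [0.3, 0.9, -0.05], 0]
    - [[0, 0, 0], [0.3, 0.9, -0.05], 0]
    - [[0, 0, 0], [0.3, 0.9, -0.05], 0]
    - [[0, 0, 0], [0.3, 0.9, -0.05], 0]
    - [[0, 0, 0], [0.3, 0.9, -0.05], 0]
    - [[0, 0, 0], [0.3, 0.9, -0.05], 0]
    - [[0, 0, 0], [0.3, 0.9, -0.05], 0]
    - [[0, 0, 0], [0.3, 0.9, -0.05], 0]

```text
time_s: 19.35
tool_pos: [0.5246, 0.1519, 0.2681]
ee_rot: [[1.0, 0.0, -0.002], [0.0, -1.0, 0.0], [-0.002, -0.0, -1.0]]
force: [-0.5, 0.1, -0.2]
width: 1.001
```

Emit:
arm_command:
  series:
    - [[0, 0, 0], [0.291, 0.828, 0], 0]
    - [[0, 0, 0], [0.291, 0.828, 0], 0]
    - [[0, 0, 0], [0.291, 0.828, 0], 0]
    - [[0, 0, 0], [0.291, 0.828, 0], 0]
    - [[0, 0, 0], [0.291, 0.828, 0], 0]
    - [[0, 0, 0], [0.291, 0.828, 0], 0]
    - [[0, 0, 0], [0.291, 0.828, 0], 0]
    - [[0, 0, 0], [0.291, 0.828, 0], 0]

```text
time_s: 20.15
tool_pos: [0.5976, -0.054, 0.2693]
ee_rot: [[1.0, 0.002, -0.0], [0.002, -1.0, 0.0], [-0.0, -0.0, -1.0]]
force: [0.7, -0.5, 1.4]
width: 0.999
```

```bash
python3 -c "
from h import *
c=look('wrist',['bottle_center'],'w5.png')
c=look('wrist',['bottle_center'])
go(.598,-.056,.081,0)
print(proj(c,(.598,-.056,.13)),proj(c,(.598,-.056,.0)))
cv2.imwrite('pics/w5c.png',c['pixels'][60:360,120:520,::-1])"
```

```text
pos [ 0.5977 -0.0551  0.2695] yaw 0.001 shift [0.001 0.004 0.754] dist 0.188 turn z 0.0 t 20.35 F [0.2 0.3 0.3] w 1.001
[320.87151842 227.90004031] [320.71471398 196.84346593]
```

View pics/w5c.png

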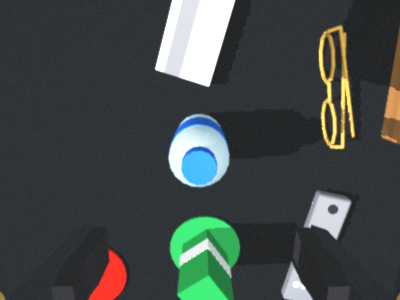

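Bottle cap at (319,226), predicted (321,228). Descend and grip.

Emit:
arm_command:
  series:
    - [[0, 0, 0], [0, 0, 0.2], 0]
    - [[0, 0, 0], [0, 0, 0.4], 0]
    - [[0, 0, 0], [0, 0, 0.55], 0]
    - [[0, 0, 0], [0, 0, 0.67], 0]
    - [[0, 0, 0], [0, 0, 0.73], 0]
    - [[0, 0, 0], [0, 0, 0.752], 0]
    - [[0, 0, 0], [0, 0, 0.752], 1]
    - [[0, 0, 0], [0, 0, 0.752], 1]

```text
time_s: 21.15
tool_pos: [0.5984, -0.0561, 0.0824]
ee_rot: [[1.0, -0.0, 0.002], [-0.0, -1.0, -0.001], [0.002, 0.001, -1.0]]
force: [-0.5, -0.5, -0.2]
width: 0.84
```

Emit:
arm_command:
  series:
    - [[0, 0, 0], [0, 0, 0], 1]
    - [[0, 0, 0], [0, 0, 0], 1]
    - [[0, 0, 0], [0, 0, 0], 1]
    - [[0, 0, 0], [0, 0, 0], 1]
    - [[0, 0, 0], [0, 0, 0], 1]
    - [[0, 0, 0], [0, 0, 0], 1]

```text
time_s: 21.75
tool_pos: [0.5979, -0.0562, 0.0819]
ee_rot: [[1.0, -0.001, 0.001], [-0.001, -1.0, -0.0], [0.001, 0.0, -1.0]]
force: [-2.1, 0.5, 5.4]
width: 0.628
```

```bash
python3 -c "
from h import *
go(.457,.2575,.24,0)"
```

```text
pos [ 0.5979 -0.0562  0.0819] yaw -0.001 shift [-0.564 -1.254 -0.633] dist 0.379 turn z -0.0 t 21.75 F [-2.1  0.5  5.4] w 0.628
```

Emit:
arm_command:
  series:
    - [[0, 0, 0], [0, 0, -0.1], 1]
    - [[0, 0, 0], [0, 0, -0.22], 1]
    - [[0, 0, 0], [0, 0, -0.36], 1]
    - [[0, 0, 0], [0, 0, -0.5], 1]
    - [[0, 0, 0], [0, 0, -0.6], 1]
    - [[0, 0, 0], [-0.03, -0.07, -0.64], 1]
    - [[0, 0, 0], [-0.08, -0.18, -0.64], 1]
    - [[0, 0, 0], [-0.13, -0.3, -0.64], 1]

```text
time_s: 22.55
tool_pos: [0.5642, 0.0203, 0.2402]
ee_rot: [[1.0, -0.001, -0.002], [-0.001, -1.0, 0.001], [-0.002, -0.001, -1.0]]
force: [0.6, 0.2, -1.9]
width: 0.625
```

Emit:
arm_command:
  series:
    - [[0, 0, 0], [-0.06, -0.13, 0], 1]
    - [[0, 0, 0], [-0.12, -0.27, 0], 1]
    - [[0, 0, 0], [-0.18, -0.41, 0], 1]
    - [[0, 0, 0], [-0.25, -0.55, 0], 1]
    - [[0, 0, 0], [-0.31, -0.69, 0], 1]
    - [[0, 0, 0], [-0.37, -0.82, 0], 1]
    - [[0, 0, 0], [-0.41, -0.91, 0], 1]
    - [[0, 0, 0], [-0.434, -0.954, 0], 1]

```text
time_s: 23.35
tool_pos: [0.4551, 0.2595, 0.2403]
ee_rot: [[1.0, 0.002, -0.002], [0.002, -1.0, -0.0], [-0.002, 0.0, -1.0]]
force: [0.6, -0.7, -2.6]
width: 0.626
```

Emit:
arm_command:
  series:
    - [[0, 0, 0], [0, 0, 0], 1]
    - [[0, 0, 0], [0, 0, 0], 1]
    - [[0, 0, 0], [0, 0, 0], 1]

```text
time_s: 23.65
tool_pos: [0.4574, 0.2565, 0.241]
ee_rot: [[1.0, -0.002, -0.0], [-0.002, -1.0, -0.0], [-0.0, 0.0, -1.0]]
force: [0.1, 0.0, -2.5]
width: 0.624
```

```bash
python3 -c "
from h import *
go(.457,.2575,.0880,0)
c=look('wrist',['blue_coaster'],'w6.png')
print([proj(c,(.457+a,.2575+b,.005)).round(1) for a,b in [(.046,0),(-.046,0),(0,.046)]])
"
```

```text
pos [0.4574 0.2565 0.241 ] yaw -0.002 shift [-0.002 -0.004  0.612] dist 0.153 turn z -0.001 t 23.65 F [ 0.1  0.  -2.5] w 0.624
wrist blue_coaster [319.2 201.2] 0.98 [0.456  0.2558 0.    ]
[array([361.9, 200.5]), array([278.4, 200.7]), array([320. , 157.9])]
```

View pics/w6.png

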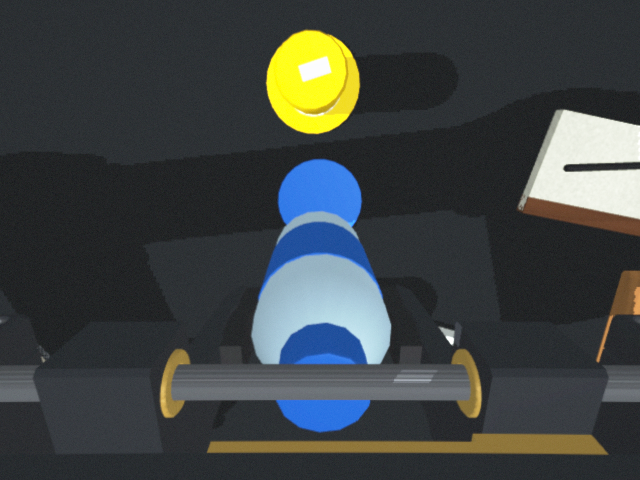

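Coaster edges (278–361, top 159) match prediction; the can stands on its coaster. Lowering the bottle.

Emit:
arm_command:
  series:
    - [[0, 0, 0], [0, 0, 0.12], 1]
    - [[0, 0, 0], [0, 0, 0.26], 1]
    - [[0, 0, 0], [0, 0, 0.4], 1]
    - [[0, 0, 0], [0, 0, 0.5], 1]
    - [[0, 0, 0], [0, 0, 0.57], 1]
    - [[0, 0, 0], [0, 0, 0.605], 1]
    - [[0, 0, 0], [0, 0, 0.614], 1]
    - [[0, 0, 0], [0, 0, 0.614], 1]

```text
time_s: 24.55
tool_pos: [0.4575, 0.2574, 0.0882]
ee_rot: [[1.0, -0.001, 0.001], [-0.001, -1.0, 0.0], [0.001, -0.0, -1.0]]
force: [-0.1, 0.8, -2.4]
width: 0.627
```

Emit:
arm_command:
  series:
    - [[0, 0, 0], [0, 0, 0.003], 1]
    - [[0, 0, 0], [0, 0, 0.003], 1]

```text
time_s: 24.75
tool_pos: [0.4574, 0.2576, 0.0877]
ee_rot: [[1.0, -0.001, 0.001], [-0.001, -1.0, 0.0], [0.001, -0.0, -1.0]]
force: [-0.0, -0.6, -2.6]
width: 0.628
```

Emit:
arm_command:
  series:
    - [[0, 0, 0], [0, 0, 0.003], 1]
    - [[0, 0, 0], [0, 0, 0.004], 1]
    - [[0, 0, 0], [0, 0, 0.004], 1]

```text
time_s: 25.05
tool_pos: [0.4573, 0.2577, 0.0868]
ee_rot: [[1.0, -0.001, 0.001], [-0.001, -1.0, 0.0], [0.001, -0.0, -1.0]]
force: [-2.3, -0.3, 5.4]
width: 0.63
```

Emit:
arm_command:
  series:
    - [[0, 0, 0], [0, 0, 0], 0]
    - [[0, 0, 0], [0, 0, 0], 0]
    - [[0, 0, 0], [0, 0, 0], 0]
    - [[0, 0, 0], [0, 0, 0], 0]
    - [[0, 0, 0], [0, 0, 0], 0]
    - [[0, 0, 0], [0, 0, 0], 0]

```text
time_s: 25.65
tool_pos: [0.457, 0.2575, 0.0859]
ee_rot: [[1.0, -0.001, -0.0], [-0.001, -1.0, -0.0], [-0.0, 0.0, -1.0]]
force: [0.5, -0.5, -0.5]
width: 1.001
```

Emit:
arm_command:
  series:
    - [[0, 0, 0], [0, 0, -0.1], 0]
    - [[0, 0, 0], [0, 0, -0.3], 0]
    - [[0, 0, 0], [0, 0, -0.5], 0]
    - [[0, 0, 0], [0, 0, -0.68], 0]
    - [[0, 0, 0], [0, 0, -0.7], 0]
    - [[0, 0, 0], [0, 0, -0.7], 0]

```text
time_s: 26.25
tool_pos: [0.4572, 0.2576, 0.2616]
ee_rot: [[1.0, -0.001, 0.002], [-0.001, -1.0, 0.001], [0.002, -0.001, -1.0]]
force: [0.2, 0.5, 0.1]
width: 0.999
```

```bash
python3 -c "
from h import *
go(.468,-.368,.25,0)"
```

```text
pos [0.4572 0.2576 0.2616] yaw -0.001 shift [0.045 2.502 0.045] dist 0.626 turn z -0.0 t 26.25 F [0.2 0.5 0.1] w 0.999
```

Emit:
arm_command:
  series:
    - [[0, 0, 0], [0.02, 0.9, 0], 0]
    - [[0, 0, 0], [0.02, 0.9, 0], 0]
    - [[0, 0, 0], [0.02, 0.9, 0], 0]
    - [[0, 0, 0], [0.02, 0.9, 0], 0]
    - [[0, 0, 0], [0.02, 0.9, 0], 0]
    - [[0, 0, 0], [0.02, 0.9, 0], 0]
    - [[0, 0, 0], [0.02, 0.9, 0], 0]
    - [[0, 0, 0], [0.02, 0.9, 0], 0]

```text
time_s: 27.05
tool_pos: [0.4616, 0.0335, 0.2602]
ee_rot: [[1.0, 0.001, -0.001], [0.001, -1.0, 0.0], [-0.001, -0.0, -1.0]]
force: [-0.2, -0.5, -0.6]
width: 1.001
```

Emit:
arm_command:
  series:
    - [[0, 0, 0], [0.02, 0.9, 0], 0]
    - [[0, 0, 0], [0.02, 0.9, 0], 0]
    - [[0, 0, 0], [0.02, 0.9, 0], 0]
    - [[0, 0, 0], [0.02, 0.9, 0], 0]
    - [[0, 0, 0], [0.02, 0.9, 0], 0]
    - [[0, 0, 0], [0.02, 0.9, 0], 0]
    - [[0, 0, 0], [0.02, 0.9, 0], 0]
    - [[0, 0, 0], [0.02, 0.9, 0], 0]

```text
time_s: 27.85
tool_pos: [0.467, -0.1909, 0.2609]
ee_rot: [[1.0, 0.001, -0.0], [0.001, -1.0, 0.0], [-0.0, -0.0, -1.0]]
force: [-0.4, 0.3, 0.4]
width: 1.001
```

Emit:
arm_command:
  series:
    - [[0, 0, 0], [0.005, 0.7, 0.045], 0]
    - [[0, 0, 0], [0.005, 0.7, 0.045], 0]
    - [[0, 0, 0], [0.005, 0.7, 0.045], 0]
    - [[0, 0, 0], [0.005, 0.7, 0.045], 0]
    - [[0, 0, 0], [0.005, 0.7, 0.045], 0]
    - [[0, 0, 0], [0.005, 0.7, 0.045], 0]
    - [[0, 0, 0], [0.005, 0.7, 0.045], 0]

```text
time_s: 28.55
tool_pos: [0.4685, -0.3657, 0.2501]
ee_rot: [[1.0, 0.001, 0.0], [0.001, -1.0, 0.0], [0.0, -0.0, -1.0]]
force: [0.2, 0.4, 0.4]
width: 1.0
```

```bash
python3 -c "
from h import *
c=look('wrist',['tumbler_center'],'w7.png')
go(.468,-.368,.0495,0)
print(proj(c,(.468,-.368,.085)),proj(c,(.468,-.368,.0)))
cv2.imwrite('pics/w7c.png',c['pixels'][60:360,120:520,::-1])"
```

```text
wrist tumbler_center [317.1 212.5] 0.62 [ 0.4651 -0.371   0.0425]
pos [ 0.4684 -0.3661  0.2503] yaw 0.001 shift [-0.002  0.007  0.803] dist 0.201 turn z 0.001 t 28.65 F [-0.1 -0.3 -0.6] w 1.001
[319.87482049 220.63047475] [319.96721404 200.87469356]
```

View pics/w7c.png

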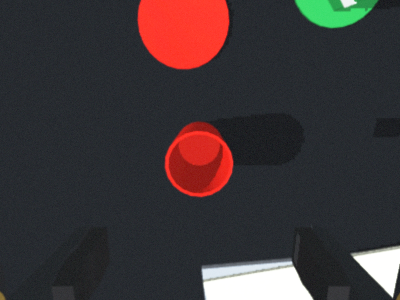

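Rim centre at (319,224), predicted (320,221), so the tumbler is about 2 mm further at y ≈ -0.370. Descend and grip.

Emit:
arm_command:
  series:
    - [[0, 0, 0], [-0.004, 0.01, 0.2], 0]
    - [[0, 0, 0], [-0.004, 0.01, 0.4], 0]
    - [[0, 0, 0], [-0.004, 0.01, 0.58], 0]
    - [[0, 0, 0], [-0.004, 0.01, 0.7], 0]
    - [[0, 0, 0], [-0.004, 0.01, 0.77], 0]
    - [[0, 0, 0], [-0.004, 0.01, 0.8], 0]
    - [[0, 0, 0], [-0.004, 0.01, 0.8], 1]
    - [[0, 0, 0], [-0.004, 0.01, 0.8], 1]

```text
time_s: 29.45
tool_pos: [0.4674, -0.3702, 0.051]
ee_rot: [[1.0, -0.0, 0.001], [-0.0, -1.0, -0.001], [0.001, 0.001, -1.0]]
force: [0.6, -0.2, 0.3]
width: 0.839
```

Emit:
arm_command:
  series:
    - [[0, 0, 0], [0, 0, 0], 1]
    - [[0, 0, 0], [0, 0, 0], 1]
    - [[0, 0, 0], [0, 0, 0], 1]
    - [[0, 0, 0], [0, 0, 0], 1]
    - [[0, 0, 0], [0, 0, 0], 1]
    - [[0, 0, 0], [0, 0, 0], 1]

```text
time_s: 30.05
tool_pos: [0.4672, -0.3704, 0.0508]
ee_rot: [[1.0, -0.001, 0.001], [-0.001, -1.0, -0.001], [0.001, 0.001, -1.0]]
force: [-0.4, 0.8, 6.1]
width: 0.674
```

```bash
python3 -c "
from h import *
go(.452,-.2415,.15,0)"
```

```text
pos [ 0.4672 -0.3704  0.0508] yaw -0.001 shift [-0.061 -0.515 -0.397] dist 0.163 turn z -0.0 t 30.05 F [-0.4  0.8  6.1] w 0.674
```

Emit:
arm_command:
  series:
    - [[0, 0, 0], [0, 0, -0.1], 1]
    - [[0, 0, 0], [0, 0, -0.22], 1]
    - [[0, 0, 0], [0, 0, -0.36], 1]
    - [[0, 0, 0], [0, 0, -0.48], 1]
    - [[0, 0, 0], [0, 0, -0.55], 1]
    - [[0, 0, 0], [-0.01, -0.08, -0.56], 1]
    - [[0, 0, 0], [-0.02, -0.18, -0.56], 1]
    - [[0, 0, 0], [-0.03, -0.28, -0.56], 1]

```text
time_s: 30.85
tool_pos: [0.459, -0.2992, 0.1897]
ee_rot: [[1.0, -0.001, -0.0], [-0.001, -1.0, 0.0], [-0.0, -0.0, -1.0]]
force: [0.1, 0.2, -1.5]
width: 0.676
```

Emit:
arm_command:
  series:
    - [[0, 0, 0], [-0.01, -0.1, 0], 1]
    - [[0, 0, 0], [-0.02, -0.18, 0], 1]
    - [[0, 0, 0], [-0.031, -0.23, 0], 1]
    - [[0, 0, 0], [-0.031, -0.235, 0], 1]
    - [[0, 0, 0], [-0.031, -0.235, 0], 1]
    - [[0, 0, 0], [-0.031, -0.235, 0], 1]
    - [[0, 0, 0], [-0.031, -0.235, 0], 1]

```text
time_s: 31.55
tool_pos: [0.4517, -0.242, 0.1896]
ee_rot: [[1.0, -0.001, -0.0], [-0.001, -1.0, -0.0], [-0.0, 0.0, -1.0]]
force: [-0.0, 0.9, -1.3]
width: 0.672
```

```bash
python3 -c "
from h import *
go(.452,-.2415,.0570,0)
c=look('wrist',['red_coaster'],'w8.png')
print([proj(c,(.452+a,-.2415+b,.005)).round(1) for a,b in [(.046,0),(-.046,0),(0,.046)]])
"
```

```text
pos [ 0.4517 -0.242   0.1896] yaw -0.001 shift [ 0.001 -0.002  0.53 ] dist 0.133 turn z -0.001 t 31.55 F [-0.   0.9 -1.3] w 0.672
wrist red_coaster [321.5 212.6] 0.93 [ 0.4527 -0.2429  0.    ]
[array([368.7, 212.3]), array([272.9, 212.5]), array([320.7, 163.7])]
```

View pics/w8.png

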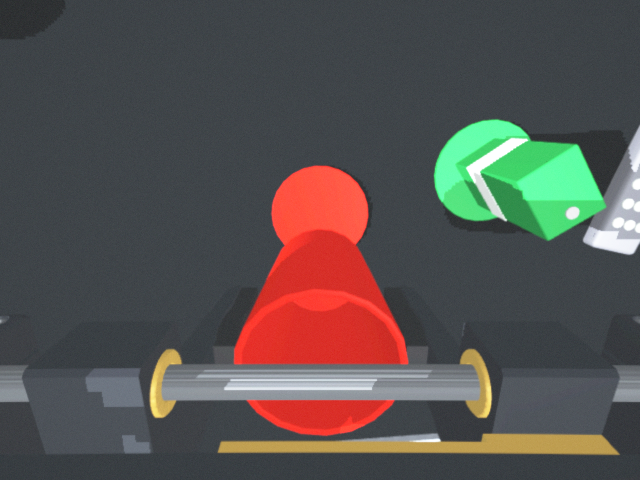

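Red coaster (272–368, top 166) agrees within 1 mm. Lowering the tumbler.

Emit:
arm_command:
  series:
    - [[0, 0, 0], [0, 0, 0.1], 1]
    - [[0, 0, 0], [0, 0, 0.22], 1]
    - [[0, 0, 0], [0, 0, 0.34], 1]
    - [[0, 0, 0], [0, 0, 0.44], 1]
    - [[0, 0, 0], [0, 0, 0.5], 1]
    - [[0, 0, 0], [0, 0, 0.525], 1]
    - [[0, 0, 0], [0, 0, 0.532], 1]
    - [[0, 0, 0], [0, 0, 0.532], 1]

```text
time_s: 32.45
tool_pos: [0.452, -0.2416, 0.0573]
ee_rot: [[1.0, -0.001, 0.001], [-0.001, -1.0, -0.001], [0.001, 0.001, -1.0]]
force: [0.7, -0.1, -1.4]
width: 0.672
```

Emit:
arm_command:
  series:
    - [[0, 0, 0], [0, 0, 0.003], 1]
    - [[0, 0, 0], [0, 0, 0.003], 1]

```text
time_s: 32.65
tool_pos: [0.4519, -0.2415, 0.0566]
ee_rot: [[1.0, -0.001, 0.001], [-0.001, -1.0, -0.001], [0.001, 0.001, -1.0]]
force: [-0.6, -0.8, -1.5]
width: 0.676
```

Emit:
arm_command:
  series:
    - [[0, 0, 0], [0, 0, 0.003], 1]
    - [[0, 0, 0], [0, 0, 0.004], 1]
    - [[0, 0, 0], [0, 0, 0.004], 1]

```text
time_s: 32.95
tool_pos: [0.4519, -0.2415, 0.0558]
ee_rot: [[1.0, -0.001, 0.001], [-0.001, -1.0, -0.001], [0.001, 0.001, -1.0]]
force: [-1.9, 0.8, 6.8]
width: 0.675
```

Emit:
arm_command:
  series:
    - [[0, 0, 0], [0, 0, 0], 0]
    - [[0, 0, 0], [0, 0, 0], 0]
    - [[0, 0, 0], [0, 0, 0], 0]
    - [[0, 0, 0], [0, 0, 0], 0]
    - [[0, 0, 0], [0, 0, 0], 0]
    - [[0, 0, 0], [0, 0, 0], 0]

```text
time_s: 33.55
tool_pos: [0.4517, -0.2413, 0.0549]
ee_rot: [[1.0, -0.001, -0.0], [-0.001, -1.0, -0.0], [-0.0, 0.0, -1.0]]
force: [-0.6, -0.4, 0.5]
width: 0.998
```

Emit:
arm_command:
  series:
    - [[0, 0, 0], [0, 0, -0.1], 0]
    - [[0, 0, 0], [0, 0, -0.3], 0]
    - [[0, 0, 0], [0, 0, -0.5], 0]
    - [[0, 0, 0], [0, 0, -0.7], 0]
    - [[0, 0, 0], [-0.4, -0.4, -0.8], 0]
    - [[0, 0, 0], [-0.4, -0.8, -0.8], 0]
    - [[0, 0, 0], [-0.4, -0.9, -0.8], 0]
    - [[0, 0, 0], [-0.4, -0.9, -0.8], 0]

```text
time_s: 34.35
tool_pos: [0.3667, -0.0638, 0.2511]
ee_rot: [[1.0, -0.002, 0.0], [-0.002, -1.0, -0.0], [0.0, 0.0, -1.0]]
force: [1.0, 0.6, 0.3]
width: 1.002
```

Run:
```python
from h import *
C={'bottle_center':(.457,.2575),'carton_center':(.605,-.201),'can_center':(.4505,.376),'tumbler_center':(.452,-.2415)}
for n in ['top','side']:
    c=viewer.read_camera(n); 
    for k,(x,y) in C.items():
        r=landmark_of(k,c)
        if r: p=at(c,r[0]['uv'],H[k]+.005); print(n,k,round(r[0]['p'],2),p.round(4),'err',(p[:2]-[x,y]).round(4))
    for k in ['cup_stack_center','card_box_center']:
        r=landmark_of(k,c)
        if r: print(n,k,at(c,r[0]['uv'],H[k]).round(4))
    save(c,n+'9.png')
print(state()['tool_pos'],state()['time_s'])
```

```text
top bottle_center 0.6 [0.4612 0.2639 0.07  ] err [0.0042 0.0064]
top carton_center 0.82 [ 0.6011 -0.1998  0.0575] err [-0.0039  0.0012]
top can_center 0.63 [0.452  0.3759 0.06  ] err [ 0.0015 -0.0001]
top tumbler_center 0.6 [ 0.4539 -0.2347  0.0475] err [0.0019 0.0068]
top cup_stack_center [0.4732 0.127  0.048 ]
top card_box_center [0.5946 0.0607 0.01  ]
side bottle_center 0.61 [0.458  0.2591 0.07  ] err [0.001  0.0016]
side carton_center 0.75 [ 0.6072 -0.2003  0.0575] err [0.0022 0.0007]
side tumbler_center 0.76 [ 0.4483 -0.2395  0.0475] err [-0.0037  0.002 ]
side cup_stack_center [0.459 0.134 0.048]
[ 0.36785138 -0.06555586  0.2508554 ] 35.05
```

View pics/top9.png

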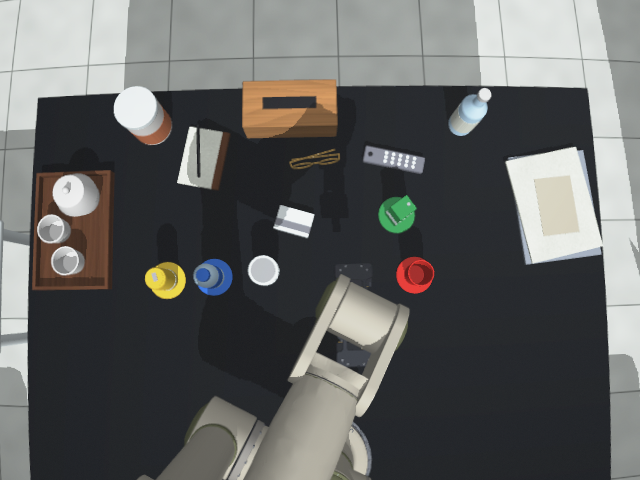

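View pics/side9.png

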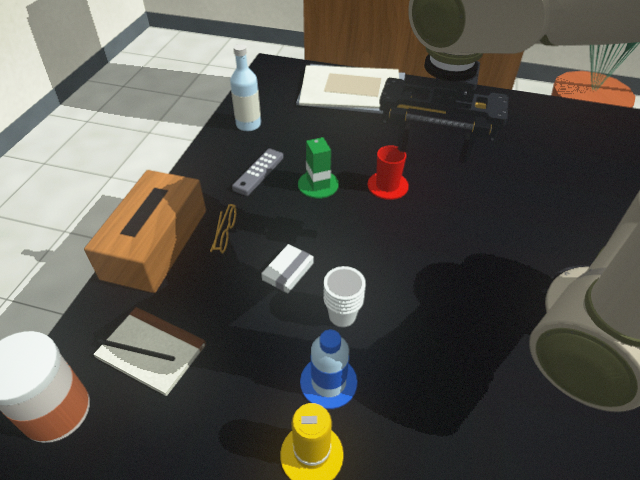

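All four drinks stand upright on their coasters, the cups (345,295) and card box (288,268) are where they were, and the gripper is clear. Handing in.

```bash
python3 -c "
from rig import arm
print(arm.finish_job())"
```

```text
the job is handed in; nothing more can be done
None
```

All four drinks are standing upright on the coaster of their own colour. I handed the job in after about 35 s of robot time, with the gripper open and clear of everything.

- **Placing:** I moved the carton, can, bottle and tumbler in that order. I checked each by wrist camera before gripping. I lined each up with its coaster before lowering, and let go once it was resting there or about a millimetre above.
- **Final checks, arm readings:** the gripper positions at release put each drink within about 3 mm of its coaster's centre.
- **Final checks, camera networks:** the last top and side readings were 1 to 8 mm off, inside the 15 mm limit. The bottle and tumbler were furthest off in the top view, at 7 to 8 mm. The side view put them within about 5 mm, so I read this as network noise.
- **Missing checks:** in the last side view the networks did not report the can or the card box, so for those I relied on the top reading and the pictures.
- **Cups and card box:** neither was touched. Their last readings differ from the first by less than 6 mm.

The hand-in gives no verdict, so I can't confirm the result beyond these checks.

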